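# Fetch a bush from the back of a tilting bin

### The arm

A 7-joint arm with a two-finger parallel gripper is mounted at the origin on a cart in front of the work surface, level with it; the furniture and walls round the work are solid. World frame = base frame: x ahead of the robot, y to its left, z up, the work surface at z = 0. Lengths are in m, angles in rad, forces in N, time in s.
With the tool pointing down it reaches from about 0.4 to 0.85 m from the base axis. Payload 10.4 kg.
Tool frame: the origin (TCP) lies midway between the tips of the shut fingers; the grasp point (between the pads) lies 19 mm behind it (manip.pinch_z is the distance from the TCP to the grasp point, in m); y points along the fingers, x is the direction in which the jaws open and shut, and the axes are right-handed (so a half turn about y gives the same grasp; the last joint's range is limited). The gripper opens to 85 mm and grips with 20 to 120 N. Pads are 22 mm wide; open, the fingers measure 114 mm over their backs; the gripper's body (76 mm by 85 mm) begins 54 mm behind the grasp point. The pads swing forward as they close: fully open they stand 13 mm farther back than shut.
Start: joints at [-1.146, 0.332, -0.065, 1.46, 0.022, 1.35, -0.088], TCP at [0.271, 0.563, 0.231] pointing down, gripper open.
Joint ranges: [-2.6, 2.6], [-0.5, 2.12], [-1.47, 1.34], [0.16, 2.42], [-1.27, 4.41], [0.06, 2.06], [-2.6, 2.6]. Speed limits (rad/s): [2.22, 2.22, 2.79, 2.79, 3.14, 3.14, 3.14].

### API

Orientations are given as a unit quaternion [x, y, z, w].
In Python, from workcell import manip gives the robot as it stands.
- The arm moves only by the shell command python3 -m pendant 'ROWS' [OPENING] [FORCE]. ROWS is a JSON object of lists of equal length, an entry for each row: "offset": the shift along the tool's x, y, z scaled (see below), a list of three; "turn": the turn, a rotation vector about the tool's x, y, z scaled (see below), a list of three. A call has 1 to 12 rows; each row is the pose to reach, as a shift and turn from the pose measured when the call began, along the tool's axes at that moment; what a row does not reach only later rows make up. The controller multiplies each number of a shift by 200 mm and each number of a turn by 45 degrees. A row lasts 1/8 s, in which the tool goes at most 62.5 mm and 10.7 degrees, less where a joint would pass 70% of its speed; a pose out of reach is approached as far as the arm can. A call with a number of a shift or a turn outside -1 to 1 is refused whole. A call with a gripper value outside its range is refused whole. OPENING is the opening in per cent of the stroke, from 0 (shut) to 100 (fully open), set as the call begins (- or left out, the last holds). The fingers move at their own pace and stop on an object; FORCE is the grip in N (left out, the last holds). Time passes only in rows, so rows that repeat a pose let the fingers close. It gives the time, the measured TCP pose, the force and the opening at its end, in the units of the state.
- manip.get_obs(): the state, without advancing time (a new reading comes with each control period).
- manip.camera(name): name is "side" or "top"; returns (picture, depth): 480x640x3 uint8, red, green, blue; 480x640 float32, m along the optical axis (not along the pixel's ray), 0 where there is no reading.
- manip.camera_model(name): a dict with "intrinsics" (3x3 intrinsics, pixels), "R" (3x3) and "t" (3): a world point X has camera coordinates R X + t. Camera axes: x right, y down, z forward; pixel columns grow to the right and rows downward; lengths in m; the calibration is good to about 2 mm. A picture is of the moment at which its call begins. camera_model takes no time and is no camera call.
- manip.hand_in(): hands the job in, once; it reports no verdict.
The state is a dict: "clock": time; "joint_pos": joint angles; "joint_velocities": joint speeds; "tau": joint torques, N m; "position": TCP position; "ee_rot": TCP orientation; "ft_force": force on the tool from outside, world axes, zero at the start; "torque": the same for the moment, N m; "grip_width": opening from 0.0 (shut) to 1.0 (fully open).
Only numpy, scipy, OpenCV 4.12 (cv2) and the standard library are available. Lean on these libraries where they do the work, as an engineer would, in place of code of your own. Each camera call takes 0.05 s, during which the arm holds its last target. There are 200 camera calls.

### The job

Pull the bar handle of the tilting bin so that the bin tips all the way forward out of its housing. Then take the steel bush (the small hollow one with a collar) out of the back of the bin and stand it upright on its collar in the larger compartment of the blue tray that lies by itself on the open worktop, to the right of the bin. Leave the black specimen mount (the solid disc) in the bin.

Things in the scene. Friction and masses are not known exactly. Their poses are not given: they have to be found in the camera images.
- bin (a joint): Hinge of the aluminium bin, rad. 0 = shut: the bin leans back under the hood of its grey housing. 0.75 (end stop) = fully tipped forward: bin floor level, 120 mm above the worktop. Friction holds it wherever it is left; 3 to 8 N at the handle moves it. The housing is fixed, 150 mm deep, 190 mm wide.
- bin_hinge (a point): Pivot of the bin, on the housing, midway between its cheeks, 20 mm above the worktop. Its y axis is the pivot's line; its -x axis is the way the bin tips (its x, y, z are the housing's: z up). The hood roof covers x = 45 to 120 mm, its top 163 mm above the pivot; the cheeks in front of x = 45 mm end 89 mm above it.
- bin_handle (a point): Centre of the bin's bar handle, a round dark steel bar 10 mm thick, parallel to the pivot, 82 mm free between its two legs, 184 mm from the pivot; it can be pinched from above, fore and aft, or hooked from behind. Shut, it stands 203 mm above the worktop, 18 mm behind (+x of) the pivot; tipped, 166 mm above it, 112 mm in front.
- bin_floor (a point): Middle of the bin's floor (upper face). The bin inside is 105 mm fore and aft and 164 mm wide, walls 24 mm high and 3 mm thick. Tipped forward, this point lies 33 mm in front of (-x of) and 100 mm above the pivot, and the rear wall 52 mm behind it.
- dowel_bush_center (a point): Centre of the steel bush, half-way up: 18 mm high; collar 24 mm across and 8 mm high at its foot, neck 18 mm across above; z axis along it, up when it stands on its collar. It stands near the bin's back, left or right (33 mm off the middle), against two 5 mm pins, 14 mm high and 14 mm apart, its centre about 32 mm in front of the rear wall; grasp it from its left and right, across the collar.
- specimen_mount_0_center (a point): Centre of the specimen mount, a plain solid black disc 30 mm across and 18 mm thick, lying flat in the other half of the bin, left or right, 66 mm centre to centre from the bush. It stays in the bin.
- parts_tray: Loose blue open tray to the right (-y) of the bin (not the one at the far right rear, behind the clamp fixture), 105 x 154 mm, 24 mm high, floor 2 mm thick, walls 2 mm; origin under its centre, on the worktop, z up. A divider 18 mm high along its x at y = -13 mm makes a larger compartment (y = -12 to 73 mm, x = -48 to 48 mm) and a smaller one (y = -73 to -14 mm).
- tray_bay (a point): Middle of the floor of the tray's larger compartment (96 x 85 mm).
Things that resemble listed ones, but are neither listed nor needed, are in the scene too. Leave any orange look-alike of the parts_tray alone.

How it is judged:
On the way:
1. the bin is tipped all the way forward, the bush still in it (value of joint bin above 0.63 rad and distance between dowel_bush_center and bin_floor below 0.085 m), for 0.2 s.
At the end, for the whole second after the job is handed in: The bush stands upright on its collar (within 11 degrees), at rest on the floor of the tray's larger compartment, anywhere in it; the tray lies level; the specimen mount is in the bin (x of dowel_bush_center in the frame of parts_tray between -0.042 and 0.042 m and y of dowel_bush_center in the frame of parts_tray between -0.008 and 0.068 m and z of dowel_bush_center in the frame of parts_tray below 0.018 m and angle between dowel_bush_center's own z axis and vertical below 0.2 rad and angle between parts_tray's own z axis and vertical below 0.1 rad and linear speed of dowel_bush below 0.02 m/s and distance between specimen_mount_0_center and bin_floor below 0.085 m); the robot touches nothing.
It also fails if it takes over 50 s, if anything falls off the work surface, if the arm or the gripper's body presses on something with over 40 N, if the wrist force passes 120 N, or if a joint passes its speed limit or range.

## Working session

There is one attempt and no reset: what is moved stays moved. The work goes in short steps, Python scripts to look and compute and a shell command to move; the robot and the scene stay as the last step left them, time stands still between calls to the robot, and variables do not carry over. Pictures are saved under pics/ and viewed, about 8 in all and at most 12, crops included, and the job is handed in when it is done.

```bash
mkdir -p pics; cat > h.py <<'E'
import numpy as np, cv2
from scipy.spatial.transform import Rotation as R
from workcell import manip
def snap(n,save=None):
    p,d=manip.camera(n); p=np.array(p)
    if save: cv2.imwrite('pics/'+save,p[:,:,::-1])
    np.savez('last_'+n+'.npz',p=p,d=d); return p,d
def load(n):
    z=np.load('last_'+n+'.npz'); return z['p'],z['d']
def pts(n,d):
    m=manip.camera_model(n);K=np.array(m['intrinsics']);Rm=np.array(m['R']);t=np.array(m['t'])
    v,u=np.mgrid[:480,:640]
    c=np.stack([(u-K[0,2])/K[0,0]*d,(v-K[1,2])/K[1,1]*d,d],-1)
    return (c-t)@Rm
def ray(n,u,v,z):
    m=manip.camera_model(n);K=np.array(m['intrinsics']);Rm=np.array(m['R']);t=np.array(m['t'])
    o=-Rm.T@t;r=Rm.T@np.linalg.solve(K,[u,v,1]);return o+r*(z-o[2])/r[2]
def st():
    o=manip.get_obs();print('t',round(o['clock'],2),'p',np.round(o['position'],4),'w',round(o['grip_width'],3),'f',np.round(o['ft_force'],1))
    print(np.round(R.from_quat(o['ee_rot']).as_matrix(),3).tolist());return o
def to(goal,Rg=None):
    "goal TCP & rotation -> offset / turn in units"
    o=manip.get_obs();r=R.from_quat(o['ee_rot'])
    print('off',np.round(r.inv().apply(np.array(goal)-o['position'])/0.2,3))
    if Rg is not None: print('turn',np.round((r.inv()*R.from_matrix(Rg)).as_rotvec()/(np.pi/4),3))
E
python3 - <<'E'
from h import *
st()
for n in('top','side'):
    snap(n,n+'0.png'); m=manip.camera_model(n); print(n,-np.array(m['R']).T@m['t'],np.round(m['R'],2).tolist())
E
```

```text
t 0.0 p [0.2705 0.563  0.2305] w 0.997 f [-0.   0.6  0.6]
[[0.433, -0.001, -0.901], [0.901, -0.001, 0.433], [-0.001, -1.0, -0.0]]
top [ 0.26635405 -0.11999136  1.45839561] [[-0.02, -1.0, 0.01], [-0.99, 0.02, -0.16], [0.16, -0.01, -0.99]]
side [ 1.09902729 -0.71294588  0.95021709] [[0.67, 0.74, 0.02], [0.52, -0.46, -0.72], [-0.52, 0.49, -0.69]]
```

View pics/top0.png

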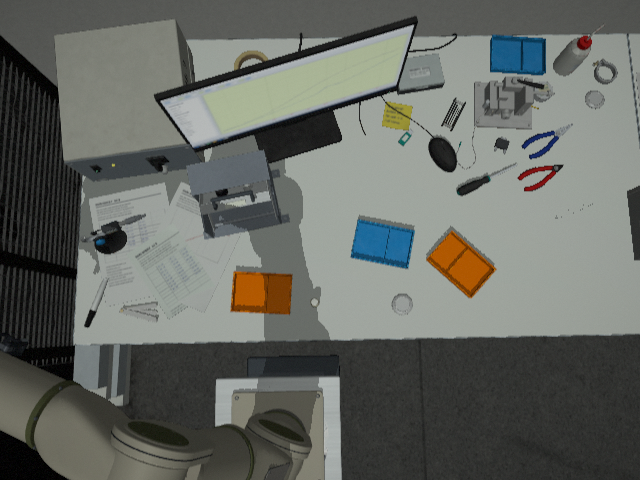

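View pics/side0.png

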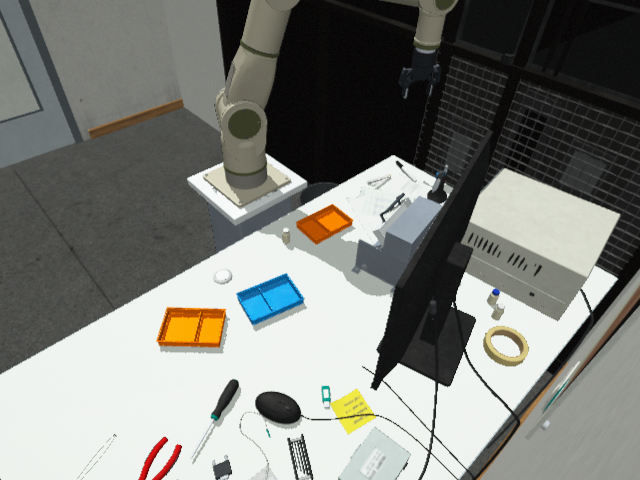

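The top view shows the housing at about (190–285, 150–238) with the hood roof around (230,175). The blue tray is at (383,242), with orange look-alikes at (262,292) and (460,264). The monitor stands behind the housing.

```bash
python3 - <<'E'
from h import *
p,d=load('top'); P=pts('top',d)
cv2.imwrite('pics/c1.png',cv2.resize(p[130:260,170:310],None,fx=4.5,fy=4.5,interpolation=cv2.INTER_CUBIC)[:,:,::-1])
box=np.zeros((480,640),bool);box[140:250,180:300]=1
z=P[...,2]
roof=box&(abs(z-.183)<.006)
n,l,s,c=cv2.connectedComponentsWithStats(roof.astype(np.uint8)); k=1+np.argmax(s[1:,4]);roof=l==k
r=cv2.minAreaRect(P[roof][:,:2].astype(np.float32));print('roof',r,cv2.boxPoints(r).round(4).tolist(),s[k],np.median(z[roof]))
hsv=cv2.cvtColor(p,cv2.COLOR_RGB2HSV)
b=cv2.inRange(hsv,(95,120,60),(115,255,255));b[:,:300]=0;b[:200]=0
n,l,s,c=cv2.connectedComponentsWithStats(b);k=1+np.argmax(s[1:,4]);m=l==k
rim=m&(z>.019); 
for q in(m,rim):
    r=cv2.minAreaRect(P[q][:,:2].astype(np.float32));print('tray',r,q.sum(),np.percentile(z[q],[5,50,95]))
div=m&(z>.011)&(z<.02)
print(cv2.boxPoints(r).round(4).tolist())
# profile through the bin from the top
for v in range(184,240,3): print(v,[(np.round(P[v,u],3)*1000).astype(int).tolist() for u in (215,236,255)])
# tall things (monitor)
mm=(z>.1)&(P[...,0]>.5)&(P[...,1]>-.3)&(P[...,1]<.6)
print('monitor low', z[120:150,200:340].max())
for u in (180,210,240,270,300): 
    col=P[40:160,u]; i=np.where(col[:,2]>.2)[0]; print(u,(col[i[-1]]*1000).astype(int) if len(i) else None,(col[i[0]]*1000).astype(int) if len(i) else None)
E
```

```text
roof ((0.6416820883750916, 0.10004423558712006), (0.07683343440294266, 0.19060257077217102), 10.863367080688477) [[0.5860000252723694, 0.18639999628067017], [0.6219000220298767, -0.0007999999797903001], [0.6973999738693237, 0.013700000010430813], [0.6614000201225281, 0.20090000331401825]] [ 186  150   84   47 2363] 0.18239679277193444
tray ((0.39422935247421265, -0.24913136661052704), (0.16169756650924683, 0.32553157210350037), 71.13249969482422) 2245 [-0.00332611  0.00255399  0.02286815]
tray ((0.3921719491481781, -0.24826578795909882), (0.16138999164104462, 0.3210781216621399), 71.13249969482422) 239 [0.01941029 0.02266939 0.02840698]
[[0.2142000049352646, -0.2727000117301941], [0.5180000066757202, -0.3765000104904175], [0.5702000260353088, -0.22380000352859497], [0.266400009393692, -0.11999999731779099]]
184 [[614, 130, 181], [613, 80, 182], [636, 45, 96]]
187 [[608, 131, 176], [630, 94, 90], [626, 44, 102]]
190 [[600, 130, 180], [620, 93, 99], [615, 43, 116]]
193 [[613, 145, 100], [610, 91, 110], [606, 42, 120]]
196 [[605, 145, 103], [578, 76, 205], [588, 37, 162]]
199 [[571, 124
[... 189 characters left out ...]
56, 2]]
211 [[556, 136, 147], [587, 107, 5], [586, 56, 2]]
214 [[580, 163, 4], [577, 106, 11], [578, 56, 3]]
217 [[570, 162, 8], [572, 108, -2], [565, 54, 25]]
220 [[563, 163, 6], [558, 104, 22], [561, 56, 7]]
223 [[555, 163, 4], [554, 107, 4], [552, 56, 8]]
226 [[545, 161, 15], [545, 106, 10], [545, 56, 5]]
229 [[538, 163, 5], [538, 107, 3], [536, 56, 6]]
232 [[530, 163, 5], [530, 107, 4], [529, 56, 1]]
235 [[522, 162, 8], [522, 108, -2], [521, 56, 2]]
238 [[514, 162, 4], [514, 107, 0], [513, 57, 0]]
monitor low 1.4583956062236028
180 [714 197 251] [738 149 444]
210 [729 139 200] [755  90 445]
240 [752  68 202] [ 266 -119 1458]
270 [773  -3 203] [793 -25 441]
300 [796 -75 204] [809 -85 445]
```

View pics/c1.png

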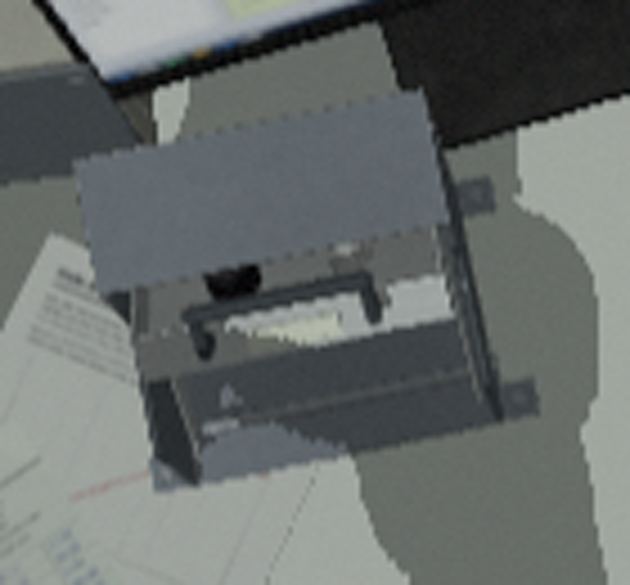

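The crop shows the mount (black) at the left and the bush at the right, both under the hood edge. The handle bar runs from (190,315) to (370,280) in the crop. The housing yaw is 10.9°, with the pivot at about (0.561, 0.085).

```bash
cat >> h.py <<'E'
a=np.radians(10.86);xh=np.array([np.cos(a),np.sin(a),0]);yh=np.array([-np.sin(a),np.cos(a),0]);piv=np.array([.5607,.0845,.02])
dn=np.array([0,0,-1.])
def rot(x): return np.stack([x,dn,np.cross(x,dn)],1)
def H(x,y,z): return piv+x*xh+y*yh+np.array([0,0,z])
E
python3 - <<'E'
from h import *
p,d=load('top')
hsv=cv2.cvtColor(p,cv2.COLOR_RGB2HSV)
b=cv2.inRange(hsv,(95,120,40),(115,255,255));b[:,:300]=0;b[:200]=0
c=max(cv2.findContours(b,0,1)[0],key=cv2.contourArea);h=cv2.convexHull(c)[:,0]
W=np.array([ray('top',u,v,.02)[:2] for u,v in h],np.float32);r=cv2.minAreaRect(W);print(r,cv2.boxPoints(r).round(3).tolist())
to(H(.018,0,.183+.12),rot(xh))
print(H(.018,0,.183))
E
```

```text
((0.48942679166793823, -0.28155654668807983), (0.15349596738815308, 0.1034245640039444), 77.527587890625) [[0.421999990940094, -0.3449999988079071], [0.5230000019073486, -0.36800000071525574], [0.5559999942779541, -0.21799999475479126], [0.4560000002384186, -0.19499999284744263]]
off [-1.476 -0.46  -2.416]
turn [ 1.000e-03  1.189e+00 -1.000e-03]
[0.57837763 0.08789138 0.203     ]
```

```bash
python3 -m pendant '{"offset":[[0,-0.2,0],[-0.1,-0.4,-0.2],[-0.25,-0.4,-0.45],[-0.4,-0.4,-0.7],[-0.6,-0.4,-1],[-0.6,-0.4,-1]],"turn":[[0,0,0],[0,0.1,0],[0,0.2,0],[0,0.4,0],[0,0.55,0],[0,0.55,0]]}' 40 40; python3 - <<'E'
from h import *
st();to(H(.018,0,.183+.09),rot(xh))
E
```

```text
clock: 0.85
position: [0.4018, 0.364, 0.311]
ee_rot: [0.667, 0.237, -0.237, -0.666]
ft_force: [-0.2, 1.3, 0.0]
grip_width: 0.403
t 0.85 p [0.4018 0.364  0.311 ] w 0.403 f [-0.2  1.3  0. ]
[[0.776, 0.0, -0.631], [0.631, -0.002, 0.776], [-0.001, -1.0, -0.002]]
off [-0.185  0.093 -1.628]
turn [ 0.003  0.628 -0.   ]
```

```bash
python3 -m pendant '{"offset":[[-0.03,0,-0.25],[-0.06,0,-0.5],[-0.09,0,-0.75],[-0.11,0,-1],[-0.11,0,-1]],"turn":[[0,0.15,0],[0,0.3,0],[0,0.45,0],[0,0.63,0],[0,0.63,0]]}' 40 40; python3 - <<'E'
from h import *
st();to(H(.018,0,.183+.06),rot(xh));print(manip.get_obs()['joint_pos'])
E
```

```text
clock: 1.48
position: [0.5125, 0.1915, 0.3111]
ee_rot: [0.705, 0.064, -0.064, -0.703]
ft_force: [-0.0, -0.2, 0.6]
grip_width: 0.396
t 1.48 p [0.5125 0.1915 0.3111] w 0.396 f [-0.  -0.2  0.6]
[[0.984, 0.001, -0.18], [0.18, -0.003, 0.984], [0.0, -1.0, -0.003]]
off [ 0.231  0.243 -0.568]
turn [ 0.004 -0.011  0.   ]
[-0.71791661  0.122913    0.30535222  1.55586005 -0.03369858  1.46925794
 -0.23033327]
```

```bash
python3 -m pendant '{"offset":[[0.06,0.05,-0.2],[0.15,0.15,-0.4],[0.23,0.24,-0.57],[0.23,0.24,-0.57],[0.23,0.4,-0.57],[0.23,0.55,-0.57],[0.23,0.55,-0.57]],"turn":[[0,0,0],[0,0,0],[0,0,0],[0,0,0],[0,0,0],[0,0,0],[0,0,0]]}' 40 40; python3 - <<'E'
from h import *
st();to(H(.018,0,.188-.019),rot(xh));p,d=snap('side','s1.png')
cv2.imwrite('pics/s1c.png',cv2.resize(p[130:310,330:480],None,fx=3.3,fy=3.3)[:,:,::-1])
E
```

```text
clock: 2.35
position: [0.5766, 0.0893, 0.1998]
ee_rot: [0.705, 0.064, -0.066, -0.703]
ft_force: [-0.1, 0.6, 1.1]
grip_width: 0.404
t 2.35 p [0.5766 0.0893 0.1998] w 0.404 f [-0.1  0.6  1.1]
[[0.983, -0.003, -0.183], [0.183, -0.004, 0.983], [-0.004, -1.0, -0.003]]
off [ 0.007  0.054 -0.008]
turn [ 0.004 -0.007 -0.005]
```

View pics/s1c.png

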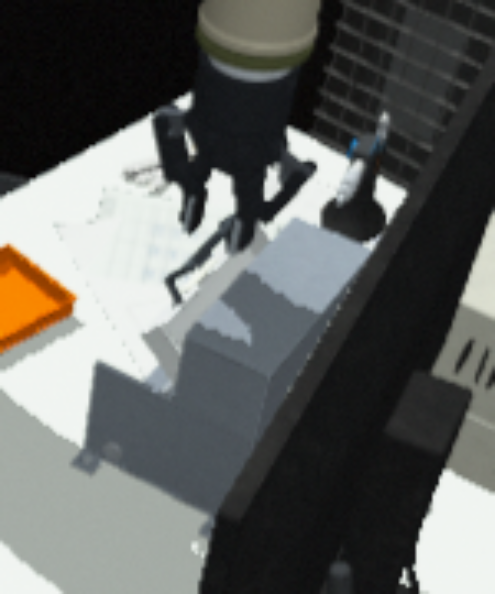

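The fingers straddle the bar (fingers at (190,215) and (240,235), with the bar between them). Closing on it now.

```bash
python3 -m pendant '{"offset":[[0.005,0.05,0],[0.005,0.05,0]],"turn":[[0,0,0],[0,0,0]]}' 40 40;python3 -m pendant '{"offset":[[0,0,0],[0,0,0],[0,0,0],[0,0,0],[0,0,0]],"turn":[[0,0,0],[0,0,0],[0,0,0],[0,0,0],[0,0,0]]}' 0 30; python3 - <<'E'
from h import *
o=st()
for th in np.linspace(.15,.75,5):
    # bar rel. pivot, shift from the shut pose, units (tool x=xh, y=down)
    f=lambda t:np.array([.184*np.sin(.098-t),.184*np.cos(.098-t)])
    e=f(th)-f(0);print(round(th,2),np.round([e[0]/.2,-e[1]/.2],3))
E
```

```text
clock: 2.65
position: [0.5786, 0.0898, 0.1917]
ee_rot: [0.705, 0.065, -0.065, -0.703]
ft_force: [0.4, 0.3, 1.5]
grip_width: 0.404
clock: 3.28
position: [0.5789, 0.09, 0.1923]
ee_rot: [0.705, 0.065, -0.065, -0.703]
ft_force: [-0.8, 0.8, 5.1]
grip_width: 0.101
t 3.27 p [0.5789 0.09   0.1923] w 0.101 f [-0.8  0.8  5.1]
[[0.983, 0.0, -0.184], [0.184, -0.002, 0.983], [-0.0, -1.0, -0.002]]
0.15 [-0.138 -0.003]
0.3 [-0.275  0.014]
0.45 [-0.407  0.052]
0.6 [-0.533  0.109]
0.75 [-0.648  0.184]
```

```bash
python3 -m pendant '{"offset":[[-0.04,-0.002,0],[-0.09,-0.003,0],[-0.14,-0.003,0],[-0.185,0.001,0],[-0.23,0.007,0],[-0.275,0.014,0],[-0.32,0.025,0],[-0.363,0.038,0],[-0.407,0.052,0],[-0.45,0.07,0],[-0.492,0.088,0],[-0.533,0.109,0]],"turn":[[0,0,0],[0,0,0],[0,0,0],[0,0,0],[0,0,0],[0,0,0],[0,0,0],[0,0,0],[0,0,0],[0,0,0],[0,0,0],[0,0,0]]}' 0 30; python3 - <<'E'
from h import *
st();to(H(-.112,0,.146+.188-.183-.019+.002))
E
```

```text
clock: 4.78
position: [0.4732, 0.0694, 0.17]
ee_rot: [0.705, 0.065, -0.065, -0.703]
ft_force: [-0.1, -5.9, 6.9]
grip_width: 0.105
t 4.78 p [0.4732 0.0694 0.17  ] w 0.105 f [-0.1 -5.9  6.9]
[[0.983, -0.001, -0.183], [0.183, -0.004, 0.983], [-0.001, -1.0, -0.003]]
off [-0.116  0.08  -0.008]
```

```bash
python3 -m pendant '{"offset":[[-0.03,0.018,0],[-0.06,0.037,0],[-0.09,0.057,0],[-0.115,0.075,0],[-0.13,0.085,0],[-0.135,0.088,0],[-0.135,0.088,0],[-0.135,0.088,0]],"turn":[[0,0,0],[0,0,0],[0,0,0],[0,0,0],[0,0,0],[0,0,0],[0,0,0],[0,0,0]]}' 0 30; python3 - <<'E'
from h import *
st();
E
python3 -m pendant '{"offset":[[0,0,0],[0,0,0],[0,-0.05,0],[0,-0.2,0],[0,-0.45,0],[0,-0.6,0]],"turn":[[0,0,0],[0,0,0],[0,0,0],[0,0,0],[0,0,0],[0,0,0]]}' 40 30
python3 -m pendant '{"offset":[[-0.2,0,0.2],[-0.4,0,0.3],[-0.4,0,0.6],[-0.4,0,0.9],[-0.4,0,0.9]],"turn":[[0,0,0],[0,0,0],[0,0,0],[0,0,0],[0,0,0]]}' 40 30
python3 - <<'E'
from h import *
st();print(manip.get_obs()['joint_pos'])
p,d=snap('top','t2.png')
cv2.imwrite('pics/t2c.png',cv2.resize(p[140:280,170:320],None,fx=4,fy=4,interpolation=cv2.INTER_CUBIC)[:,:,::-1])
E
```

```text
clock: 5.78
position: [0.4516, 0.0652, 0.1555]
ee_rot: [0.705, 0.069, -0.061, -0.703]
ft_force: [17.3, -2.4, 10.0]
grip_width: 0.101
t 5.78 p [0.4516 0.0652 0.1555] w 0.101 f [17.3 -2.4 10. ]
[[0.983, 0.011, -0.183], [0.183, -0.001, 0.983], [0.011, -1.0, -0.003]]
clock: 6.52
position: [0.4502, 0.0655, 0.2779]
ee_rot: [0.705, 0.069, -0.061, -0.704]
ft_force: [-0.2, 1.0, -0.4]
grip_width: 0.4
clock: 7.15
position: [0.3365, 0.2312, 0.2765]
ee_rot: [0.704, 0.071, -0.063, -0.703]
ft_force: [0.5, -0.8, 0.3]
grip_width: 0.401
t 7.15 p [0.3365 0.2312 0.2765] w 0.401 f [ 0.5 -0.8  0.3]
[[0.982, 0.011, -0.19], [0.19, -0.001, 0.982], [0.011, -1.0, -0.003]]
[-0.77805544 -0.18484793  0.04992239  1.91802884  0.01745262  1.40023761
 -0.54094667]
```

View pics/t2c.png

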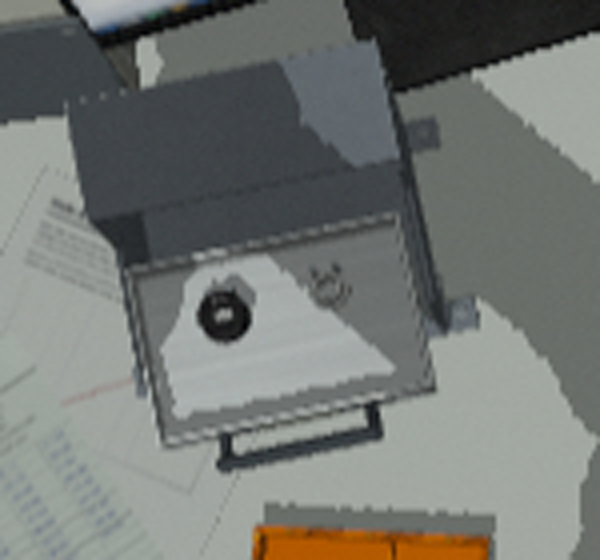

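The bin is fully tipped: bush at crop (328,288) with its two pins behind it, mount at (225,315).

```bash
python3 - <<'E'
from h import *
p,d=load('top');P=pts('top',d)
for n,u,v,z in(('bush',252,212,.138),('mount',226.2,218.8,.138),('barL',227,256,.166),('barR',264,248.8,.166)):
    X=ray('top',u,v,z);r=X-piv;print(n,X.round(4),'h',np.round([r@xh,r@yh],4))
s=p[196:228,236:268];g=cv2.cvtColor(s,cv2.COLOR_RGB2GRAY)
c=cv2.HoughCircles(cv2.resize(g,None,fx=8,fy=8,interpolation=cv2.INTER_CUBIC),cv2.HOUGH_GRADIENT,1,40,param1=80,param2=15,minRadius=20,maxRadius=50)
if c is not None:
  for q in c[0][:3]:
    X=ray('top',236+q[0]/8-.44,196+q[1]/8-.44,.13);r=X-piv;print(q,X.round(4),np.round([r@xh,r@yh],4))
snap('side');p,d=load('side')
K=manip.camera_model('side');B=H(-.013,-.033,.11);q=np.array(K['R'])@B+K['t'];q=np.array(K['intrinsics'])@q;q=q[:2]/q[2];print(q)
u,v=q.astype(int);cv2.imwrite('pics/s2c.png',cv2.resize(p[v-40:v+40,u-50:u+50],None,fx=6,fy=6,interpolation=cv2.INTER_CUBIC)[:,:,::-1])
to(H(-.013,-.033,.18),rot(-yh))
E
```

```text
bush [0.5541 0.0472 0.138 ] h [-0.0135 -0.0354]
mount [0.5383 0.1099 0.138 ] h [-0.0172  0.0291]
barL [0.4431 0.1022 0.166 ] h [-0.1121  0.0395]
barR [0.4587 0.0151 0.166 ] h [-0.1133 -0.0489]
[375.44892034 223.60890735]
off [ 0.893  0.396 -1.072]
turn [-0.008  1.994  0.014]
```

View pics/s2c.png

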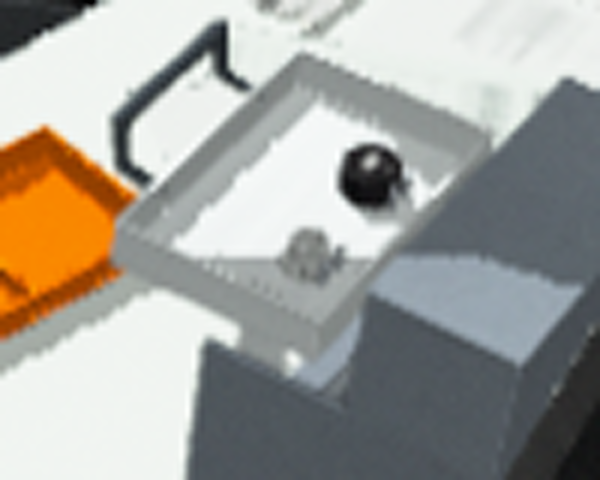

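The side view agrees: bush at crop (308,252), standing, with its pins behind, and the mount at (372,177).

```bash
python3 -m pendant '{"offset":[[0.15,0,-0.17],[0.3,0,-0.35],[0.44,0,-0.52],[0.58,0,-0.7],[0.58,0,-0.7],[0.58,0,-0.7]],"turn":[[0,0.2,0],[0,0.4,0],[0,0.6,0],[0,0.8,0],[0,0.98,0],[0,0.98,0]]}' 47 40; python3 - <<'E'
from h import *
st()
X=ray('side',376.8,225.6,.13);r=X-piv;print(np.round([r@xh,r@yh],4))
to(H(-.0135,-.035,.18),rot(-yh))
E
```

```text
clock: 8.0
position: [0.478, 0.1099, 0.2783]
ee_rot: [-0.676, 0.2, -0.208, 0.678]
ft_force: [-0.5, 0.7, 0.3]
grip_width: 0.472
t 8.0 p [0.478  0.1099 0.2783] w 0.472 f [-0.5  0.7  0.3]
[[0.833, 0.011, 0.553], [-0.553, -0.001, 0.833], [0.01, -1.0, 0.005]]
[-0.0057 -0.0378]
off [ 0.485  0.396 -0.051]
turn [-0.011  1.012  0.009]
```

```bash
python3 -m pendant '{"offset":[[0.12,0.05,-0.01],[0.25,0.1,-0.03],[0.37,0.15,-0.04],[0.49,0.2,-0.05],[0.49,0.25,-0.05],[0.49,0.36,-0.05],[0.49,0.36,-0.05]],"turn":[[0,0.2,0],[0,0.4,0],[0,0.6,0],[0,0.8,0],[-0.01,1,0.01],[-0.01,1,0.01],[-0.01,1,0.01]]}' 47 40; python3 - <<'E'
from h import *
st()
to(H(-.012,-.036,.108),rot(-yh))
p,d=snap('side');cv2.imwrite('pics/s3c.png',cv2.resize(p[164:264,316:436],None,fx=5,fy=5,interpolation=cv2.INTER_CUBIC)[:,:,::-1])
E
```

```text
clock: 8.88
position: [0.5537, 0.0471, 0.2062]
ee_rot: [0.548, -0.448, 0.446, -0.547]
ft_force: [-0.4, 1.0, 0.0]
grip_width: 0.473
t 8.88 p [0.5537 0.0471 0.2062] w 0.473 f [-0.4  1.   0. ]
[[0.201, -0.002, 0.98], [-0.98, 0.0, 0.201], [-0.001, -1.0, -0.002]]
off [0.003 0.391 0.011]
turn [ 0.003  0.016 -0.001]
```

View pics/s3c.png

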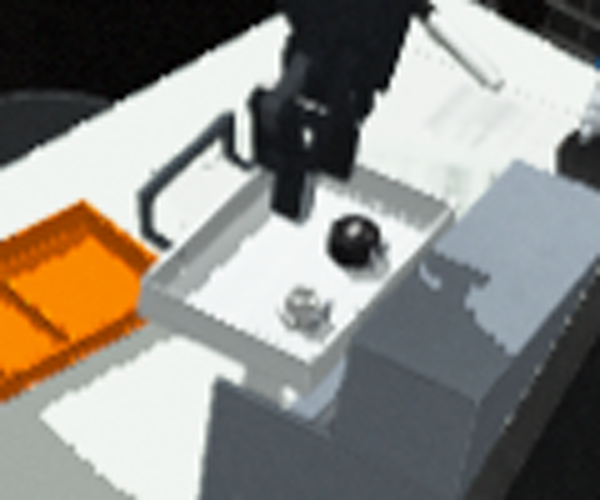

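The bush at crop (303,310) lies below the fingers, clear of the mount. Descending.

```bash
python3 -m pendant '{"offset":[[0.003,0.12,0.01],[0.003,0.25,0.01],[0.003,0.32,0.01],[0.003,0.36,0.01],[0.003,0.39,0.01],[0.003,0.405,0.01],[0.003,0.405,0.01]],"turn":[[0,0.01,0],[0,0.01,0],[0,0.01,0],[0,0.01,0],[0,0.01,0],[0,0.01,0],[0,0.01,0]]}' 47 40
python3 -m pendant '{"offset":[[0,0.005,0],[0,0.01,0],[0,0.01,0]],"turn":[[0,0,0],[0,0,0],[0,0,0]]}' 47 40; python3 - <<'E'
from h import *
st()
to(H(-.012,-.036,.1015),rot(-yh))
p,d=snap('side');cv2.imwrite('pics/s4c.png',cv2.resize(p[174:254,326:426],None,fx=7,fy=7,interpolation=cv2.INTER_CUBIC)[:,:,::-1])
E
```

```text
clock: 9.8
position: [0.5565, 0.0471, 0.1266]
ee_rot: [-0.546, 0.449, -0.449, 0.546]
ft_force: [0.5, -0.3, 1.0]
grip_width: 0.47
clock: 10.18
position: [0.5564, 0.0471, 0.1245]
ee_rot: [-0.546, 0.449, -0.449, 0.546]
ft_force: [0.2, 0.1, 0.5]
grip_width: 0.47
t 10.18 p [0.5564 0.0471 0.1245] w 0.47 f [0.2 0.1 0.5]
[[0.193, -0.0, 0.981], [-0.981, 0.001, 0.193], [-0.001, -1.0, -0.0]]
off [ 0.     0.015 -0.004]
turn [ 0.     0.006 -0.001]
```

View pics/s4c.png

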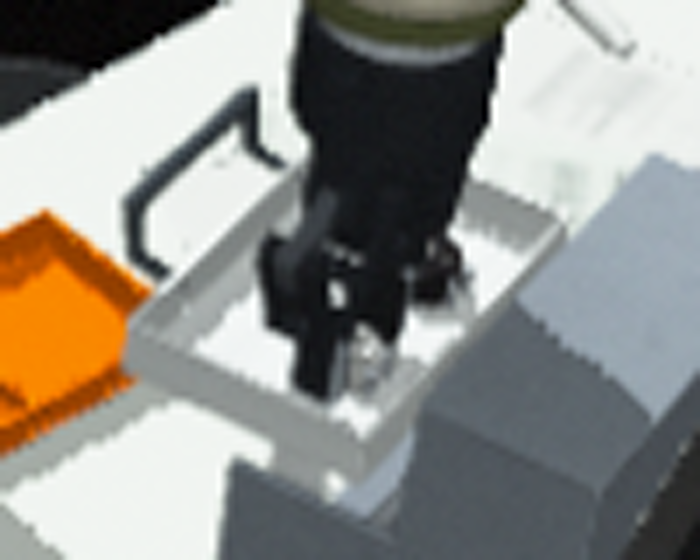

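```bash
python3 -m pendant '{"offset":[[0,0.008,0],[0,0.012,0],[0,0.012,0]],"turn":[[0,0,0],[0,0,0],[0,0,0]]}' 47 30
python3 -m pendant '{"offset":[[0,0,0],[0,0,0],[0,0,0],[0,0,0],[0,0,0]],"turn":[[0,0,0],[0,0,0],[0,0,0],[0,0,0],[0,0,0]]}' 0 40
```

```text
clock: 10.6
position: [0.5564, 0.0471, 0.122]
ee_rot: [-0.546, 0.45, -0.449, 0.546]
ft_force: [-0.2, 0.6, -0.5]
grip_width: 0.47
clock: 11.22
position: [0.556, 0.0479, 0.1224]
ee_rot: [-0.546, 0.45, -0.448, 0.546]
ft_force: [-3.6, 2.1, 5.3]
grip_width: 0.242
```

```bash
python3 -m pendant '{"offset":[[0,-0.03,0],[0,-0.1,0],[0,-0.2,0],[0,-0.32,0],[0,-0.45,0],[0,-0.6,0],[0,-0.6,0]],"turn":[[0,0,0],[0,0,0],[0,0,0],[0,0,0],[0,0,0],[0,0,0],[0,0,0]]}' 0 40
python3 - <<'E'
from h import *
st();y=np.radians(77.53);ty=np.array([np.cos(y),np.sin(y),0])
to(np.array([.4894,-.2816,.12])+.0305*ty,rot(-ty))
p,d=snap('side');cv2.imwrite('pics/s5c.png',cv2.resize(p[94:254,316:436],None,fx=4,fy=4,interpolation=cv2.INTER_CUBIC)[:,:,::-1])
E
```

```text
clock: 12.1
position: [0.5576, 0.0476, 0.2458]
ee_rot: [-0.544, 0.449, -0.45, 0.548]
ft_force: [-0.3, 0.5, -0.8]
grip_width: 0.242
t 12.1 p [0.5576 0.0476 0.2458] w 0.242 f [-0.3  0.5 -0.8]
[[0.193, 0.004, 0.981], [-0.981, 0.003, 0.193], [-0.002, -1.0, 0.004]]
off [ 1.411  0.623 -0.594]
turn [-0.005  0.525 -0.004]
```

View pics/s5c.png

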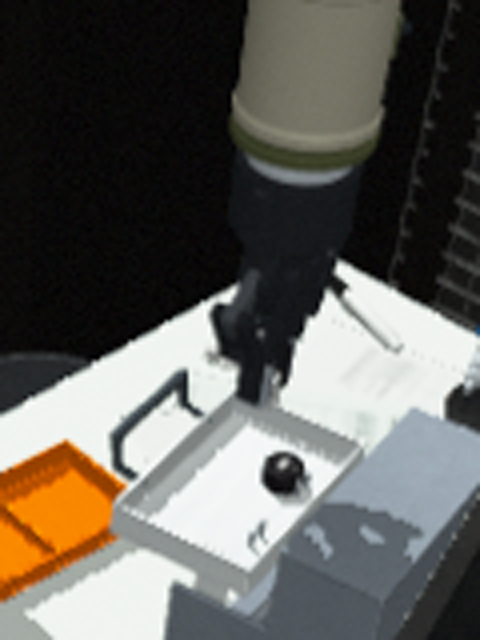

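The bush is in the gripper, the bin holds only the pins and the mount. Moving to the tray.

```bash
python3 -m pendant '{"offset":[[0.15,0,-0.05],[0.35,0,-0.13],[0.55,0,-0.23],[0.75,0,-0.32],[0.95,0,-0.4],[0.95,0,-0.4]],"turn":[[0,0.1,0],[0,0.2,0],[0,0.3,0],[0,0.4,0],[0,0.52,0],[0,0.52,0]]}' 0 40
python3 - <<'E'
from h import *
st();y=np.radians(77.53);ty=np.array([np.cos(y),np.sin(y),0])
to(np.array([.4894,-.2816,.05])+.0305*ty,rot(-ty))
E
```

```text
clock: 12.9
position: [0.5131, -0.1593, 0.2432]
ee_rot: [-0.441, 0.553, -0.552, 0.442]
ft_force: [0.6, 1.2, -0.2]
grip_width: 0.242
t 12.9 p [ 0.5131 -0.1593  0.2432] w 0.242 f [ 0.6  1.2 -0.2]
[[-0.222, 0.001, 0.975], [-0.975, 0.001, -0.222], [-0.001, -1.0, 0.0]]
off [0.472 0.966 0.019]
turn [-0.    -0.008 -0.002]
```

```bash
python3 -m pendant '{"offset":[[0.12,0.1,0],[0.3,0.2,0.01],[0.47,0.35,0.02],[0.47,0.6,0.02],[0.47,0.8,0.02],[0.47,0.96,0.02],[0.47,0.96,0.02],[0.47,0.96,0.02]],"turn":[[0,0,0],[0,0,0],[0,0,0],[0,0,0],[0,0,0],[0,0,0],[0,0,0],[0,0,0]]}' 0 40
python3 - <<'E'
from h import *
st();y=np.radians(77.53);ty=np.array([np.cos(y),np.sin(y),0])
to(np.array([.4894,-.2816,.005])+.0305*ty,rot(-ty))
E
```

```text
clock: 13.9
position: [0.4968, -0.2519, 0.0522]
ee_rot: [0.44, -0.553, 0.553, -0.442]
ft_force: [-0.0, -0.6, 0.4]
grip_width: 0.239
t 13.9 p [ 0.4968 -0.2519  0.0522] w 0.239 f [-0.  -0.6  0.4]
[[-0.222, 0.002, 0.975], [-0.975, 0.001, -0.222], [-0.001, -1.0, 0.001]]
off [ 0.001  0.236 -0.004]
turn [-0.002 -0.008 -0.001]
```

```bash
python3 -m pendant '{"offset":[[0,0.06,0],[0,0.12,0],[0,0.17,0],[0,0.2,0],[0,0.22,0],[0,0.23,0],[0,0.235,0],[0,0.235,0],[0,0.235,0]],"turn":[[0,0,0],[0,0,0],[0,0,0],[0,0,0],[0,0,0],[0,0,0],[0,0,0],[0,0,0],[0,0,0]]}' 0 40
```

```text
clock: 15.02
position: [0.4969, -0.2519, 0.0054]
ee_rot: [0.44, -0.552, 0.553, -0.442]
ft_force: [-0.4, 0.2, -0.7]
grip_width: 0.241
```

No contact yet. I'll lower in 1 mm steps.

```bash
python3 -m pendant '{"offset":[[0,0.005,0],[0,0.007,0],[0,0.007,0]],"turn":[[0,0,0],[0,0,0],[0,0,0]]}' 0 40;  python3 -c "
from h import *
st()"
```

```text
clock: 15.4
position: [0.4972, -0.252, 0.0046]
ee_rot: [0.44, -0.552, 0.553, -0.442]
ft_force: [-2.3, 1.0, 6.8]
grip_width: 0.244
t 15.4 p [ 0.4972 -0.252   0.0046] w 0.244 f [-2.3  1.   6.8]
[[-0.222, 0.002, 0.975], [-0.975, 0.001, -0.222], [-0.001, -1.0, 0.002]]
```

Contact (6.8 N) at the expected height. Releasing and retreating.

```bash
python3 -m pendant '{"offset":[[0,0,0],[0,0,0],[0,0,0],[0,0,0]],"turn":[[0,0,0],[0,0,0],[0,0,0],[0,0,0]]}' 45 40
python3 -m pendant '{"offset":[[0,-0.05,0],[0,-0.15,0],[0,-0.3,0],[0,-0.5,0],[0,-0.8,0],[0,-1,0]],"turn":[[0,0,0],[0,0,0],[0,0,0],[0,0,0],[0,0,0],[0,0,0]]}' 45 40
python3 -m pendant '{"offset":[[-0.2,0,-0.2],[-0.4,0,-0.3],[-0.7,0,-0.5],[-1,0,-0.6],[-1,0,-0.6]],"turn":[[0,0,0],[0,0,0],[0,0,0],[0,0,0],[0,0,0]]}' 45 40
python3 - <<'E'
from h import *
p,d=snap('top');q,e=snap('side')
A=cv2.resize(p[205:280,340:430],(450,375),interpolation=cv2.INTER_CUBIC)
B=cv2.resize(q[260:335,225:315],(450,375),interpolation=cv2.INTER_CUBIC)
C=cv2.resize(p[150:255,180:290],(393,375))[:,:345]
cv2.imwrite('pics/f.png',cv2.resize(np.hstack([A,B,C]),(800,241))[:,:,::-1])
st()
E
```

```text
clock: 15.9
position: [0.4971, -0.252, 0.0045]
ee_rot: [0.44, -0.553, 0.553, -0.442]
ft_force: [0.2, -0.2, 0.2]
grip_width: 0.45
clock: 16.65
position: [0.4969, -0.2529, 0.2089]
ee_rot: [0.439, -0.552, 0.554, -0.442]
ft_force: [0.3, -0.1, -0.0]
grip_width: 0.445
clock: 17.27
position: [0.424, -0.0278, 0.2099]
ee_rot: [0.44, -0.55, 0.553, -0.445]
ft_force: [0.7, -0.9, 0.2]
grip_width: 0.449
t 17.38 p [ 0.4246 -0.0306  0.2095] w 0.453 f [ 0.9 -1.   0.4]
[[-0.221, 0.008, 0.975], [-0.975, 0.001, -0.221], [-0.002, -1.0, 0.007]]
```

View pics/f.png

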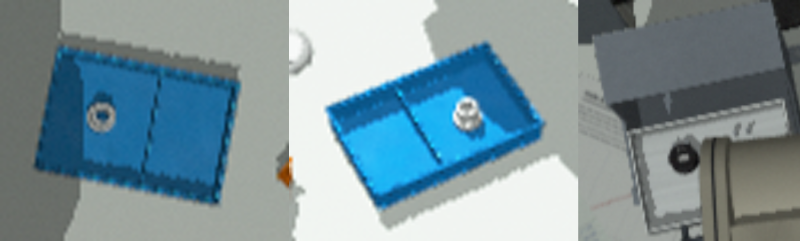

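The bush stands on its collar in the middle of the larger compartment: (100,117) in the top view, (466,112) in the side view. The mount is still in the tipped bin at (683,157).

```bash
python3 -c "
from h import *
print(manip.hand_in()); st()"
```

```text
the job is handed in; nothing more can be done
None
the job is handed in; nothing more can be done
```

I tipped the bin fully forward by its handle and stood the steel bush on its collar in the blue tray's larger compartment. The job was handed in at about 17.4 s of robot time; the hand-in itself gives no verdict.

- **Bin:** I pulled the handle until it met the end stop, at about 17 N. The picture afterwards put the bar where a fully tipped bin should have it, with the bush still inside.
- **Bush:** I gripped it across the collar, and it touched the tray floor at the expected height with about 7 N. The final top and side pictures show it upright near the middle of the larger compartment, with the tray level. I judged this by eye and did not measure its angle or position again.
- **Mount and arm:** The black mount is still in the bin. The gripper is open and clear at 0.21 m height, with about 1 N on the wrist, which is normal noise.
- **Disagreement:** Before the grasp, the two cameras differed by about 8 mm on the bush's fore-and-aft position. I aimed close to the top view and the stated geometry, and the grasp worked.

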